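Tip the grinding balls into the blue tilt-out bin

ROBOT

A 6-joint arm with a two-finger parallel gripper is mounted at the origin on the work surface. World frame = base frame: x ahead of the robot, y to its left, z up, the work surface at z = 0. Lengths are in m, angles in rad, forces in N, time in s.
With the tool pointing down it reaches from about 0.35 to 0.975 m from the base axis. Payload 4.9 kg.
Tool frame: the origin (TCP) lies at the very end of the fingers, on their centre line; the grasp point (between the pads) lies 19 mm behind it; z points along the fingers, y is the line along which they close (so a half turn about z gives the same grasp; the last joint's range is limited). The gripper opens to 85 mm and grips with 20 to 120 N. Pads are 22 mm wide; open, the fingers measure 114 mm over their backs; the gripper's body (76 mm by 85 mm) begins 54 mm behind the grasp point. The pads swing forward as they close: fully open they stand 13 mm farther back than shut.
Start: joints at [1.05, 0.053, 1.613, -0, 1.476, -0.119], TCP at [0.244, 0.575, 0.231] pointing down, gripper open.
Joint ranges: [-3.01, 3.01], [-1.01, 2.22], [0.06, 2.58], [-1.02, 4.17], [0.09, 2.62], [-3.14, 3.14]. Speed limits (rad/s): [2.57, 2.57, 3.14, 3.14, 3.14, 3.14].

INTERFACE

Orientations are given as a rotation vector (axis times angle).
In Python, from station import ctrl, imaging gives the robot as it stands.
- The arm moves only by the tool play_rows, never from a script. Its argument "series" is a list of rows, each a list of 3 entries, a list of its own where there are three numbers: the opening, from 0 (shut) to 1 (fully open), then the shift along the tool's x, y, z each as a share of 0.05 m, from -1 to 1, then the turn, a rotation vector about the tool's x, y, z each as a share of 8 degrees, from -1 to 1. In form: [[grip, [dx, dy, dz], [ax, ay, az]], ...]. A call has 1 to 8 rows; each row shifts and turns the commanded pose from where the row before left it, along the tool's axes as they then stand; what a row does not reach is not made up. A row lasts 1/8 s, in which the tool goes at most 62.5 mm and 10.7 degrees, less where a joint would pass 70% of its speed; a pose out of reach is approached as far as the arm can. A call with a number of a shift or a turn outside -1 to 1 is refused whole. A call with a gripper value outside its range is refused whole. The fingers move at their own pace and stop on an object; "force" is the grip in N (left out, the last holds). Time passes only in rows, so rows that do not move let the fingers close. It gives the time, the measured TCP pose, the force, the opening and the grip force at its end, in the units of the state.
- ctrl.get_obs(): the state, without advancing time (a new reading comes with each control period).
- imaging.get_image(name): name is "side" or "top" or "wrist"; returns a dict with "color" (384x512x3 uint8, blue, green, red), "fx", "fy", "cx", "cy" (pixels), "extrinsics" (4x4, takes a point from world to camera coordinates); the wrist camera has in their place "hand_eye" (4x4, takes a point from camera to tool coordinates, whose origin is the TCP and whose axes are the flange's). Camera axes: x right, y down, z forward; pixel columns grow to the right and rows downward; lengths in m; the calibration is good to about 2 mm. A picture is of the moment at which its call begins: read the wrist's pose just before it. There is no depth.
- ctrl.finish_job(): hands the job in; it is judged then, once.
The state is a dict: "t": time; "q": joint angles; "dq": joint speeds; "effort": joint torques, N m; "tool_pos": TCP position; "tool_rot": TCP orientation; "contact_force": force on the tool from outside, world axes, zero at the start; "wrist_torque": the same for the moment, N m; "opening": finger opening in m; "grip_force": force on a finger pad.
Only numpy, scipy, OpenCV 4.12 (cv2) and the standard library are available. Lean on these libraries where they do the work, as an engineer would, in place of code of your own. Each camera call takes 0.05 s, during which the arm holds its last target. There are 200 camera calls.

TASK

Pull the blue tilt-out bin open to its stop by its black pull, then pick up the metal scoop and tip all four white grinding balls out of it into the bin. Leave the bin fully open with the balls in it, and set the scoop back down upright on the bench.

Things in the scene. Friction and masses are not known exactly. Their poses are not given: they have to be found in the camera images.
- blue_bin (a joint): tilt of the blue bin, rad: 0 shut, 0.65 at its stop, growing as its top comes out of the housing (to the robot's left), about a level hinge low on its front. Stiff (2 to 3 N at the pull), stays where left; may start slightly ajar. Fixed white housing: 168 wide, 130 deep, 186 mm high. A like one with a grey-fronted bin stands beside it, on either side: not wanted.
- blue_bin_pull (a point): middle of its black pull, a block 20 mm wide (y), x = -19 to +26, z = -15 to +15: pinch it across its width from above. Point and axes tilt with the bin: x into the bin, y along the hinge, z up the front. The hinge line is at x +32, z -135; the front panel, 152 wide, at x +26 to +32, its top edge at z +25. Shut: 147 mm above the bench, 32 mm before the housing's face; housing top 39 mm higher.
- blue_bin_mouth (a point): centre of the open top of the hopper behind the blue front, 132 wide (y) and 96 mm deep (x) inside; x 82 mm and z -5 mm from the pull point, same tilting axes. Floor 130 mm below it (z). At the stop it lies 39 mm before the housing's face, 146 mm above the bench; the mouth then reaches from that face to 97 mm out, its front edge 139 mm above the bench.
- scoop: aluminium scoop, 160 g. Origin under its middle; +x = where its nose points (at first roughly to the robot's left), z up. Tray 64 wide, x -55 to +65 mm, walls 34 high; no wall at the nose but a 25 degree ramp, x +35 to +65, up to a lip 18 high: balls stay in while level, roll out with the nose 45 to 60 degrees down. Black bar handle on top along x: 14 wide, 22 tall, centre 63 up; grip at x = 0.
- ball1: white ceramic grinding ball, 16 mm across, 13 g; origin at its centre. One of four alike that lie loose on the scoop's floor and can roll there.
- ball2: white ceramic grinding ball, 16 mm across, 13 g; origin at its centre. One of four alike that lie loose on the scoop's floor and can roll there.
- ball3: white ceramic grinding ball, 16 mm across, 13 g; origin at its centre. One of four alike that lie loose on the scoop's floor and can roll there.
- ball4: white ceramic grinding ball, 16 mm across, 13 g; origin at its centre. One of four alike that lie loose on the scoop's floor and can roll there.
Mind the look-alikes: they are no part of the job. Of the things that look like the scoop, the middle-sized one is meant.

How it is judged:
On the way, in this order (a step that is already met when the one before it is completed fails the run):
1. the blue bin is pulled open to its stop (value of joint blue_bin above 0.59 rad), for 0.2 s.
2. the scoop, lifted off the bench and over the open bin, is tipped (angle between scoop's own z axis and vertical above 0.3 rad and height (world z) of scoop above 0.08 m and horizontal distance between scoop and blue_bin_pull below 0.22 m and value of joint blue_bin above 0.55 rad).
3. all four balls are in the open blue bin (x of ball1 in the frame of blue_bin_pull between 0.03 and 0.132 m and y of ball1 in the frame of blue_bin_pull between -0.07 and 0.07 m and z of ball1 in the frame of blue_bin_pull between -0.137 and 0.01 m and x of ball2 in the frame of blue_bin_pull between 0.03 and 0.132 m and y of ball2 in the frame of blue_bin_pull between -0.07 and 0.07 m and z of ball2 in the frame of blue_bin_pull between -0.137 and 0.01 m and x of ball3 in the frame of blue_bin_pull between 0.03 and 0.132 m and y of ball3 in the frame of blue_bin_pull between -0.07 and 0.07 m and z of ball3 in the frame of blue_bin_pull between -0.137 and 0.01 m and x of ball4 in the frame of blue_bin_pull between 0.03 and 0.132 m and y of ball4 in the frame of blue_bin_pull between -0.07 and 0.07 m and z of ball4 in the frame of blue_bin_pull between -0.137 and 0.01 m and value of joint blue_bin above 0.55 rad), for 0.2 s.
At the end, for the whole second after the job is handed in: All four balls lie at rest inside the blue bin's hopper, the blue bin is open to within 0.08 rad of its stop (0.65 rad), and the scoop stands at rest upright on the bench (within 10 degrees, underside within 12 mm of the bench top) (x of ball1 in the frame of blue_bin_pull between 0.03 and 0.132 m and y of ball1 in the frame of blue_bin_pull between -0.07 and 0.07 m and z of ball1 in the frame of blue_bin_pull between -0.137 and 0.01 m and x of ball2 in the frame of blue_bin_pull between 0.03 and 0.132 m and y of ball2 in the frame of blue_bin_pull between -0.07 and 0.07 m and z of ball2 in the frame of blue_bin_pull between -0.137 and 0.01 m and x of ball3 in the frame of blue_bin_pull between 0.03 and 0.132 m and y of ball3 in the frame of blue_bin_pull between -0.07 and 0.07 m and z of ball3 in the frame of blue_bin_pull between -0.137 and 0.01 m and x of ball4 in the frame of blue_bin_pull between 0.03 and 0.132 m and y of ball4 in the frame of blue_bin_pull between -0.07 and 0.07 m and z of ball4 in the frame of blue_bin_pull between -0.137 and 0.01 m and value of joint blue_bin above 0.57 rad and linear speed of each of ball1, ball2, ball3, ball4 below 0.05 m/s and height (world z) of scoop between -0.01 and 0.012 m and angle between scoop's own z axis and vertical below 0.17 rad and linear speed of scoop below 0.03 m/s); the robot touches nothing.
It also fails if it takes over 72 s, if anything falls off the work surface, if the arm or the gripper's body presses on something with over 40 N, if the wrist force passes 120 N, or if a joint passes its speed limit or range.

## Working session

There is one attempt and no reset: what is moved stays moved. The work goes in short steps, Python scripts to look and compute and a tool call to move; the robot and the scene stay as the last step left them, time stands still between calls to the robot, and variables do not carry over. Pictures are saved under pics/ and viewed, at most 10 in all, crops included, and the job is handed in when it is done.

Besides the shell and the picture viewer there is one more tool, called in YAML: its name, and indented under it one key for each argument. play_rows: Moves the arm, as the interface text tells. Shift numbers are shares of 0.05 m and turn numbers shares of 8 degrees, none past 1 either way. Its arguments: {"type":"object","properties":{"series":{"type":"array"},"force":{"type":"number"}},"required":["series"]}

```bash
ls; mkdir -p pics; python3 - <<'E'
from station import ctrl, imaging
import cv2,numpy as np
o=ctrl.get_obs();print({k:np.round(v,3).tolist() for k,v in o.items()})
for n in("side","top"):
    im=imaging.get_image(n);cv2.imwrite(f"pics/{n}0.png",im["color"])
    print(n,im["fx"],im["cx"],im["cy"],np.round(im["extrinsics"],4).tolist())
a=cv2.imread("pics/top0.png");b=cv2.imread("pics/side0.png")
E
```

```text
pics
{'t': 0.0, 'q': [1.05, 0.053, 1.614, -0.0, 1.476, -0.119], 'dq': [0.0, 0.0, 0.001, 0.002, -0.0, 0.001], 'effort': [0.001, -39.368, -37.018, -0.0, 0.007, -0.0], 'tool_pos': [0.244, 0.575, 0.23], 'tool_rot': [-0.627, -3.078, 0.003], 'contact_force': [-0.31, 1.062, 0.324], 'wrist_torque': [0.015, -0.008, 0.044], 'grip_force': 0.0, 'opening': 0.086}
side 391.46906712598155 253.64038971481847 189.95114492632126 [[-0.9998, -0.014, 0.0174, 0.4984], [-0.0223, 0.6543, -0.7559, 0.0716], [-0.0008, -0.7561, -0.6544, 0.9956], [0.0, 0.0, 0.0, 1.0]]
top 494.9872032261761 262.5060982733022 190.02536921023645 [[0.0162, -0.9999, 0.0014, 0.0324], [-0.9872, -0.0162, -0.1586, 0.5118], [0.1586, 0.0012, -0.9873, 1.3297], [0.0, 0.0, 0.0, 1.0]]
```

View pics/top0.png

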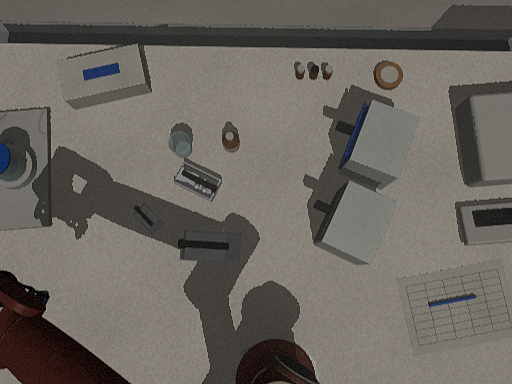

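View pics/side0.png

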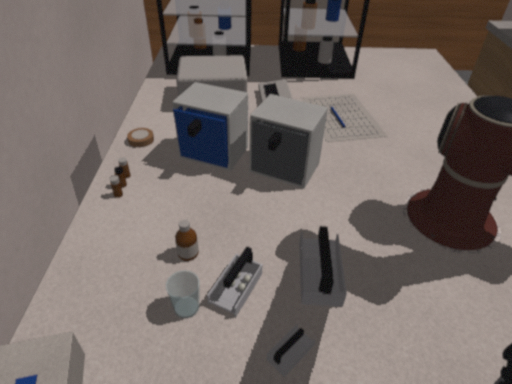

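The top view shows three scoops: one with balls at (198,181), a large one at (210,246) and a small one at (147,216). The one with balls is middle-sized. There are two bins: the blue-fronted one's pull is at (344,127) and the grey-fronted one's at (323,206). I'll take the blue bin and the scoop with balls, and check both in one close crop.

```bash
python3 - <<'E'
import cv2,numpy as np
a=cv2.imread("pics/top0.png");b=cv2.imread("pics/side0.png")
r=lambda i,x,y,w,h:cv2.convertScaleAbs(cv2.resize(i[y:y+h,x:x+w],(w*6 if w<70 else w*4,(h*6 if w<70 else h*4)),interpolation=cv2.INTER_CUBIC),alpha=1.5)
c=np.zeros((600,800,3),np.uint8)
for im,(px,py) in ((r(a,168,150,66,50),(0,0)),(r(a,320,90,100,75),(400,0)),(r(b,200,240,66,50+0),(0,300)),(r(b,170,80,100,75),(400,300))):
    c[py:py+im.shape[0],px:px+im.shape[1]]=im
cv2.imwrite("pics/crop1.png",c)
E
```

```text
(no output)
```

View pics/crop1.png

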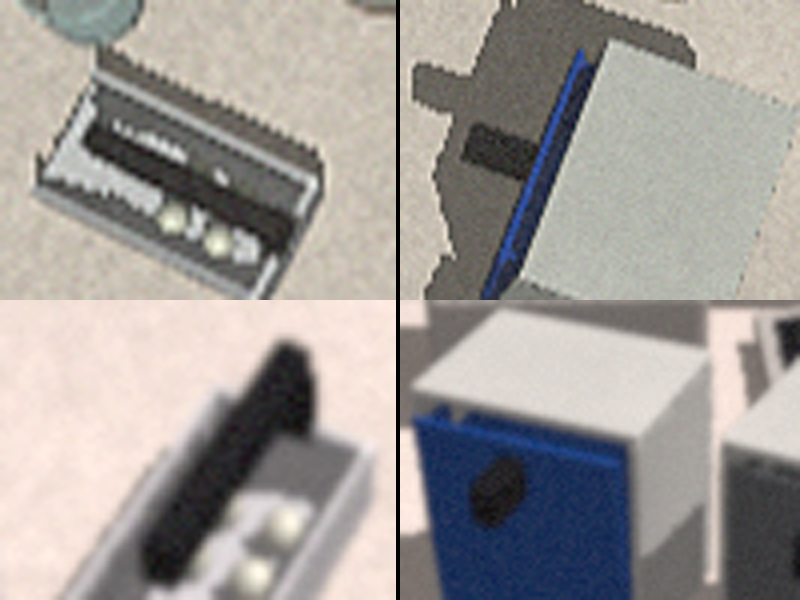

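The crop confirms it. Top left, the scoop's ramped nose is at the left and its walled end and balls at the right, with handle ends at about (183.5,172.5) and (215.5,188). Top right, the blue panel is slightly ajar, with the pull at about (345.5,128). The housing face edge runs from (372.5,100) to (351.3,160).

```bash
cat > h.py <<'E'
import numpy as np
from scipy.spatial.transform import Rotation as R
from station import ctrl, imaging
C={"side":(391.46906712598155,253.64038971481847,189.95114492632126,[[-0.9998,-0.014,0.0174,0.4984],[-0.0223,0.6543,-0.7559,0.0716],[-0.0008,-0.7561,-0.6544,0.9956],[0,0,0,1]]),
"top":(494.9872032261761,262.5060982733022,190.02536921023645,[[0.0162,-0.9999,0.0014,0.0324],[-0.9872,-0.0162,-0.1586,0.5118],[0.1586,0.0012,-0.9873,1.3297],[0,0,0,1]])}
def px(n,u,v,z):
    f,cx,cy,E=C[n];E=np.array(E);r=E[:3,:3].T@[(u-cx)/f,(v-cy)/f,1];o=-E[:3,:3].T@E[:3,3]
    return o+r*(z-o[2])/r[2]
def proj(n,p):
    f,cx,cy,E=C[n];c=np.array(E)[:3]@np.r_[p,1];return c[:2]/c[2]*f+[cx,cy]
def delta(p,xaxis_or_R):
    """shift (tool axes, units of .05 m) and turn (units of 8 deg) from present pose to p,R"""
    o=ctrl.get_obs();R0=R.from_rotvec(o["tool_rot"])
    return (R0.inv().apply(np.array(p)-o["tool_pos"])/.05).round(3),((R0.inv()*xaxis_or_R).as_rotvec(True)/8).round(3)
def down(yaw): # tool y (closing) at yaw, z down
    y=np.array([np.cos(yaw),np.sin(yaw),0]);z=np.array([0,0,-1.]);return R.from_matrix(np.c_[np.cross(y,z),y,z])
E
python3 - <<'E'
from h import *
P=lambda *a:print(a,px(*a).round(4))
for u,v in((372.5,100),(351.3,160),(418.7,116.2),(380,188)):P("top",u,v,.186)
a=px("top",372.5,100,.186);b=px("top",351.3,160,.186);print("face len",np.linalg.norm(a-b),"ang",np.degrees(np.arctan2(*(a-b)[1::-1])))
c=px("top",418.7,116.2,.186);print("depth",np.linalg.norm(a-c),np.degrees(np.arctan2(*(a-c)[1::-1])))
P("top",345.5,128,.160)
h1=px("top",183.5,172.5,.074);h2=px("top",215.5,188,.074);print("handle",h1,h2,(h1+h2)/2,np.linalg.norm(h1-h2),np.degrees(np.arctan2(*(h1-h2)[1::-1])))
for u,v in((97,75),(318,165),(265,297),(38,188)):P("top",168+u/6,150+v/6,.034)
P("side",192+0,127,.15)
P("side",200+290/6,240+50/6,.07);P("side",200+160/6,240+275/6,.07)
R0=R.from_rotvec(ctrl.get_obs()["tool_rot"]);print(R0.as_matrix().round(2))
E
```

```text
('top', 372.5, 100, 0.186) [ 0.7247 -0.2358  0.186 ]
('top', 351.3, 160, 0.186) [ 0.5674 -0.1799  0.186 ]
('top', 418.7, 116.2, 0.186) [ 0.6838 -0.3521  0.186 ]
('top', 380, 188, 0.186) [ 0.4977 -0.25    0.186 ]
face len 0.166890396167156 ang -19.57738385535404
depth 0.12323970944809083 70.62456901233377
('top', 345.5, 128, 0.16) [ 0.6575 -0.1707  0.16  ]
handle [0.5505425 0.2560154 0.074    ] [0.50932503 0.16779919 0.074     ] [0.52993377 0.21190729 0.074     ] 0.09737031640731623 64.9564911888314
('top', 184.16666666666666, 162.5, 0.034) [0.5869 0.2619 0.034 ]
('top', 221.0, 177.5, 0.034) [0.5458 0.1573 0.034 ]
('top', 212.16666666666666, 199.5, 0.034) [0.4834 0.1799 0.034 ]
('top', 174.33333333333334, 181.33333333333334, 0.034) [0.5328 0.2871 0.034 ]
('side', 192, 127, 0.15) [ 0.6643 -0.1645  0.15  ]
('side', 248.33333333333334, 248.33333333333334, 0.07) [0.5084 0.175  0.07  ]
('side', 226.66666666666666, 285.8333333333333, 0.07) [0.5474 0.2693 0.07  ]
[[-0.92  0.39 -0.  ]
 [ 0.39  0.92 -0.  ]
 [ 0.   -0.   -1.  ]]
```

play_rows:
  series:
    - [0.7, [0, 0, 0], [0, 0, 1]]
    - [0.7, [0, 0, 0], [0, 0, 1]]
    - [0.7, [0, 0, 0], [0, 0, 1]]
    - [0.7, [0, 0, 0], [0, 0, 1]]
    - [0.7, [0, 0, 0], [0, 0, 1]]
    - [0.7, [0, 0, 0], [0, 0, 1]]
    - [0.7, [0, 0, 0], [0, 0, 1]]
    - [0.7, [0, 0, 0], [0, 0, 1]]

```text
t: 1.1
tool_pos: [0.2442, 0.5749, 0.2306]
tool_rot: [2.168, 2.273, -0.002]
contact_force: [-0.1, -0.1, -0.4]
opening: 0.0597
grip_force: 0.0
```

play_rows:
  series:
    - [0.7, [0, 0, 0], [0, 0, 1]]
    - [0.7, [0, 0, 0], [0, 0, 1]]
    - [0.7, [0, 0, 0], [0, 0, 0.8]]
    - [0.7, [-0.8, 0.9, 0], [0, 0, 0]]
    - [0.7, [-0.8, 0.9, 0], [0, 0, 0]]
    - [0.7, [-0.8, 0.9, 0], [0, 0, 0]]
    - [0.7, [-0.8, 0.9, 0], [0, 0, 0]]
    - [0.7, [-0.8, 0.9, 0], [0, 0, 0]]

```text
t: 2.1
tool_pos: [0.3904, 0.3099, 0.2309]
tool_rot: [2.564, 1.815, -0.0]
contact_force: [0.4, 0.6, 0.5]
opening: 0.0597
grip_force: 0.0
```

play_rows:
  series:
    - [0.7, [-0.8, 0.9, 0], [0, 0, 0]]
    - [0.7, [-0.8, 0.9, 0], [0, 0, 0]]
    - [0.7, [-0.8, 0.9, 0], [0, 0, 0]]
    - [0.7, [-0.8, 0.9, 0], [0, 0, 0]]
    - [0.7, [-0.8, 0.9, 0], [0, 0, 0]]
    - [0.7, [-0.8, 0.9, 0], [0, 0, 0]]
    - [0.7, [-0.8, 0.9, 0], [0, 0, 0]]
    - [0.7, [0, 0, 0], [0, 0, 0]]

```text
t: 3.1
tool_pos: [0.5948, -0.0605, 0.2302]
tool_rot: [-2.568, -1.808, 0.002]
contact_force: [0.5, 0.2, -0.3]
opening: 0.0594
grip_force: 0.0
```

```bash
python3 - <<'E'
from h import *
import cv2
o=ctrl.get_obs();print(o["t"],o["tool_pos"],o["q"])
print(delta([.659,-.170,.23],down(np.radians(-19.5))))
im=imaging.get_image("wrist");H=im["hand_eye"];cv2.imwrite("pics/w1.png",im["color"])
np.savez("w1.npz",H=H,p=o["tool_pos"],r=o["tool_rot"],k=[im["fx"],im["fy"],im["cx"],im["cy"]]);print(np.round(H,3).tolist(),im["fx"],im["cx"],im["cy"])
E
```

```text
3.1 [ 0.59478881 -0.06047935  0.23018071] [-2.25500738e-01 -9.38403015e-03  1.67782139e+00 -5.63143293e-04
  1.47462698e+00  1.18324409e-01]
(array([-1.629,  1.947,  0.002]), array([-0.01 ,  0.005, -0.025]))
[[-0.001, -0.946, -0.325, 0.084], [1.0, -0.001, -0.0, 0.0], [0.0, -0.325, 0.946, -0.142], [0.0, 0.0, 0.0, 1.0]] 296.6061917890848 250.7004394900236 193.66287668713656
```

View pics/w1.png

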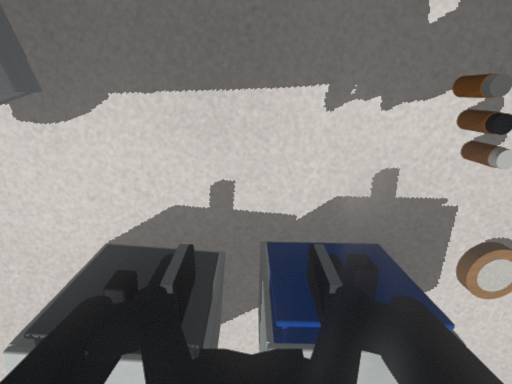

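The wrist view shows the blue panel with its pull around (360,272), next to the right finger. The grey bin is on the left, with its pull at (122,285).

```bash
cat >> h.py <<'E'
def wproj(p,f="w1.npz"):
    d=np.load(f);T=np.eye(4);T[:3,:3]=R.from_rotvec(d["r"]).as_matrix();T[:3,3]=d["p"]
    c=np.linalg.inv(T@d["H"])@np.r_[p,1];return (c[:2]/c[2]*d["k"][:2]+d["k"][2:]).round(1)
F=np.array([.646,-.208,0]);yaw=np.radians(-19.5)
T_=np.array([np.cos(yaw),np.sin(yaw),0]);N=np.array([-np.sin(yaw),np.cos(yaw),0]);Z=np.array([0,0,1.])
def bin(q,x,y,z): # point in pull frame -> world
    a,b=.032-x,.135+z   # out, up from hinge at shut
    return F+N*(a*np.cos(q)+b*np.sin(q))+Z*(.012+b*np.cos(q)-a*np.sin(q))+T_*y
E
python3 - <<'E'
from h import *
import cv2
for q in(.0,.07,.14):
    print(q,[wproj(bin(q,x,y,z)) for x,y,z in((-.019,-.01,.015),(-.019,.01,.015),(-.019,-.01,-.015),(.029,-.076,.025),(.029,.076,.025))], [proj("top",bin(q,x,0,.015)).round(1) for x in(-.019,.026)],proj("top",bin(q,.029,.076,.025)).round(1))
i=cv2.imread("pics/w1.png")[230:350,250:460];cv2.imwrite("pics/w1c.png",cv2.convertScaleAbs(cv2.resize(i,None,fx=3.8,fy=3.8,interpolation=cv2.INTER_CUBIC),alpha=2.5))
E
```

```text
0.0 [array([355.7, 286.6]), array([379.6, 286.6]), array([345. , 266.6]), array([276.5, 341.2]), array([453.8, 340.8])] [array([341.4, 125.6]), array([358. , 131.5])] [369.3 104.1]
0.07 [array([355.5, 273.3]), array([379.4, 273.2]), array([344.6, 256.7]), array([276.8, 330.3]), array([456.2, 329.9])] [array([337.4, 124.7]), array([354.1, 130.2])] [365.1 102.7]
0.14 [array([355. , 259.8]), array([378.8, 259.8]), array([344.1, 246.8]), array([276.9, 318.6]), array([458.1, 318.1])] [array([333.5, 123.9]), array([350.2, 129. ])] [360.9 101.4]
```

View pics/w1c.png

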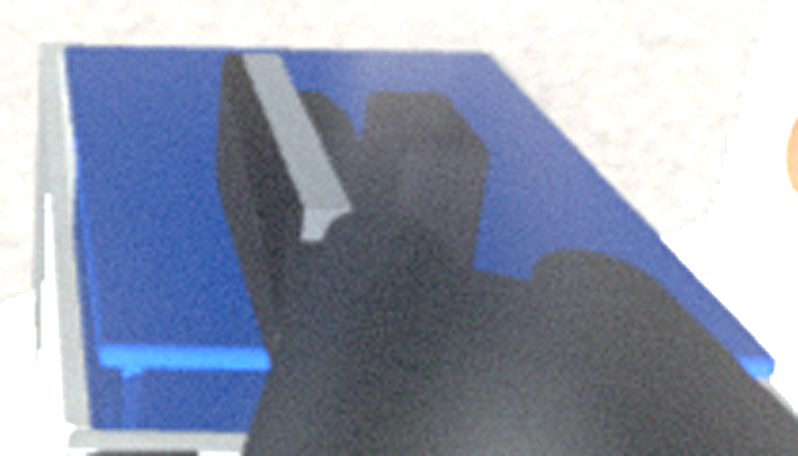

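play_rows:
  series:
    - [0.6, [-0.78, 0.96, 0], [0, 0, 0]]
    - [0.6, [-0.78, 0.97, 0], [0, 0, 0]]
    - [0.6, [0, 0, 0.5], [0, 0, 0]]
    - [0.6, [0, 0, 0.5], [0, 0, 0]]
    - [0.6, [0, 0, 0.5], [0, 0, 0]]
    - [0.6, [0, 0, 0.5], [0, 0, 0]]
    - [0.6, [0, 0, 0], [0, 0, 0]]
    - [0.6, [0, 0, 0], [0, 0, 0]]
  force: 60

```text
t: 4.15
tool_pos: [0.6595, -0.1619, 0.1324]
tool_rot: [2.563, 1.816, 0.001]
contact_force: [-0.3, -0.6, 0.8]
opening: 0.0512
grip_force: 0.0
```

play_rows:
  series:
    - [0, [0, 0, 0], [0, 0, 0]]
    - [0, [0, 0, 0], [0, 0, 0]]
    - [0, [0, 0, 0], [0, 0, 0]]
    - [0, [0, 0, 0], [0, 0, 0]]
  force: 60

```text
t: 4.65
tool_pos: [0.6616, -0.1638, 0.1337]
tool_rot: [2.562, 1.809, 0.007]
contact_force: [6.5, -2.3, 0.4]
opening: 0.0189
grip_force: 59.5
```

play_rows:
  series:
    - [0, [0.17, 0, 0.07], [0, -0.5, 0]]
    - [0, [0.17, 0, 0.07], [0, -0.5, 0]]
    - [0, [0.17, 0, 0.07], [0, -0.5, 0]]
    - [0, [0.17, 0, 0.07], [0, -0.5, 0]]
    - [0, [0.17, 0, 0.07], [0, -0.5, 0]]
    - [0, [0.17, 0, 0.07], [0, -0.5, 0]]
    - [0, [0.17, 0, 0.07], [0, -0.5, 0]]
    - [0, [0, 0, 0], [0, 0, 0]]

```text
t: 5.65
tool_pos: [0.6811, -0.1134, 0.0982]
tool_rot: [2.283, 1.615, -0.56]
contact_force: [10.5, -2.5, 0.9]
opening: 0.0192
grip_force: 61.9
```

```bash
python3 - <<'E'
from h import *
o=ctrl.get_obs();print(o["t"],o["tool_pos"],o["q"].round(2),o["contact_force"],R.from_rotvec(o["tool_rot"]).as_matrix().round(3).tolist())
d=o["tool_pos"]-F;print("out",d@N,"z",d[2],"t",d@T_)
E
```

```text
5.65 [ 0.6810766  -0.11335071  0.09824192] [-0.09  0.41  1.48 -0.48  1.39  0.37] [10.49712954 -2.51308242  0.90578302] [[0.296, 0.944, -0.146], [0.832, -0.33, -0.446], [-0.469, 0.011, -0.883]]
out 0.1009291580726951 z 0.09824191559087436 t 0.0014700733910874761
```

play_rows:
  series:
    - [0, [0.12, 0, 0.05], [0, -0.35, 0]]
    - [0, [0.12, 0, 0.05], [0, -0.35, 0]]
    - [0, [0.08, 0, 0.03], [0, -0.2, 0]]
    - [0, [0, 0, 0], [0, 0, 0]]
    - [0, [0, 0, 0], [0, 0, 0]]

```text
t: 6.28
tool_pos: [0.6836, -0.107, 0.0896]
tool_rot: [2.201, 1.548, -0.695]
contact_force: [0.8, -8.7, 13.6]
opening: 0.0192
grip_force: 60.6
```

```bash
python3 - <<'E'
from h import *
o=ctrl.get_obs()
d=o["tool_pos"]-F;a,b=d@N,d[2]-.012;print("out",a,"z",d[2],"q",.085+np.arctan2(a,b)-.3678,o["contact_force"])
E
```

```text
out 0.10776587241721065 z 0.08955846857810046 q 0.6641747283187179 [ 0.83130764 -8.72684162 13.57311907]
```

play_rows:
  series:
    - [0.6, [0, 0, 0], [0, 0, 0]]
    - [0.6, [0, 0, 0], [0, 0, 0]]
    - [0.6, [0, 0, 0], [0, 0, 0]]
    - [0.6, [0, 0, -0.5], [0, 0, 0]]
    - [0.6, [0, 0, -0.8], [0, 0, 0]]
    - [0.6, [0, 0, -0.9], [0, 0, 0]]
    - [0.6, [0, 0, -0.9], [0, 0, 0]]
    - [0.6, [0, 0, 0], [0, 0, 0]]

```text
t: 7.28
tool_pos: [0.7121, -0.0169, 0.2125]
tool_rot: [2.203, 1.56, -0.689]
contact_force: [0.6, 0.2, 0.0]
opening: 0.0513
grip_force: 0.0
```

```bash
python3 - <<'E'
from h import *
import cv2
o=ctrl.get_obs();print(o["tool_pos"],o["q"].round(2))
print(delta([.532,.214,.23],down(np.radians(156.5))))
print(delta(o["tool_pos"],down(np.radians(-19.5))))
i=imaging.get_image("side")["color"];cv2.imwrite("pics/s2.png",i)
E
```

```text
[ 0.71211524 -0.01685435  0.21252002] [ 0.08  0.44  1.27 -0.56  1.68  0.43]
(array([ 2.376, -4.921, -2.134]), array([ -6.622,   0.317, -20.988]))
(array([0., 0., 0.]), array([0.056, 4.379, 0.014]))
```

View pics/s2.png

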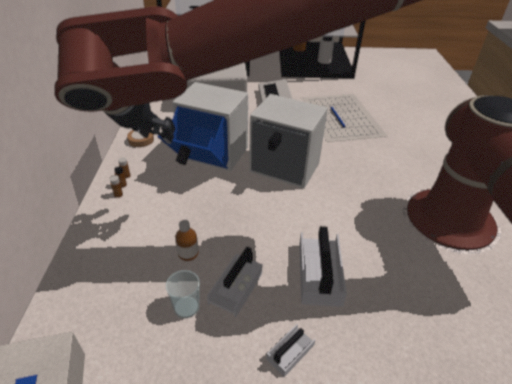

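The bin stands fully open with the pull at (183,155). The scoop is untouched at (237,280), and the glass at (183,293) and bottle at (187,240) are clear of it.

play_rows:
  series:
    - [0.5, [0, 0, 0], [0, 0.88, 0]]
    - [0.5, [0, 0, 0], [0, 0.88, 0]]
    - [0.5, [0, 0, 0], [0, 0.88, 0]]
    - [0.5, [0, 0, 0], [0, 0.88, 0]]
    - [0.5, [0, 0, 0], [0, 0.88, 0]]
    - [0.5, [0.62, -0.99, 0], [0, 0, 0]]
    - [0.5, [0.62, -0.99, 0], [0, 0, 0]]
    - [0.5, [0.62, -0.99, 0], [0, 0, 0]]

```text
t: 8.32
tool_pos: [0.5982, 0.1183, 0.2053]
tool_rot: [-2.564, -1.811, 0.006]
contact_force: [-0.0, -0.1, 0.7]
opening: 0.0429
grip_force: 0.0
```

play_rows:
  series:
    - [0.5, [0.62, -0.99, 0], [0, 0, 0]]
    - [0.5, [0.62, -0.99, 0], [0, 0, 0]]
    - [0.5, [0, 0, 0], [0, 0, -1]]
    - [0.5, [0, 0, 0], [0, 0, -1]]
    - [0.5, [0, 0, 0], [0, 0, -1]]
    - [0.5, [0, 0, 0], [0, 0, -1]]
    - [0.5, [0, 0, 0], [0, 0, -1]]
    - [0.5, [0, 0, 0], [0, 0, -1]]

```text
t: 9.32
tool_pos: [0.5267, 0.2086, 0.2054]
tool_rot: [-1.598, -2.701, 0.005]
contact_force: [0.3, 0.2, 0.3]
opening: 0.0429
grip_force: 0.0
```

play_rows:
  series:
    - [0.5, [0, 0, 0], [0, 0, -1]]
    - [0.5, [0, 0, 0], [0, 0, -1]]
    - [0.5, [0, 0, 0], [0, 0, -1]]
    - [0.5, [0, 0, 0], [0, 0, -1]]
    - [0.5, [0, 0, 0], [0, 0, -1]]
    - [0.5, [0, 0, 0], [0, 0, -1]]
    - [0.5, [0, 0, 0], [0, 0, -1]]
    - [0.5, [0, 0, 0], [0, 0, -1]]

```text
t: 10.32
tool_pos: [0.5267, 0.2086, 0.2054]
tool_rot: [0.076, -3.136, 0.002]
contact_force: [-0.6, 0.2, 0.1]
opening: 0.0427
grip_force: 0.0
```

play_rows:
  series:
    - [0.5, [0, 0, 0], [0, 0, -1]]
    - [0.5, [0, 0, 0], [0, 0, -1]]
    - [0.5, [0, 0, 0], [0, 0, -1]]
    - [0.5, [0, 0, 0], [0, 0, -1]]
    - [0.5, [0, 0, 0], [0, 0, -1]]
    - [0.5, [0, 0, 0], [0, 0, -1]]
    - [0.5, [0, 0, 0], [0, 0, -1]]
    - [0.5, [0, 0, 0], [0, 0, -1]]

```text
t: 11.32
tool_pos: [0.5267, 0.2086, 0.2054]
tool_rot: [1.727, -2.62, -0.002]
contact_force: [-0.8, -0.4, -0.6]
opening: 0.0426
grip_force: 0.0
```

```bash
python3 - <<'E'
from h import *
import cv2
o=ctrl.get_obs();print(o["t"],o["tool_pos"],o["q"].round(2))
print(delta([.532,.214,.21],down(np.radians(156.5))))
im=imaging.get_image("wrist");np.savez("w2.npz",H=im["hand_eye"],p=o["tool_pos"],r=o["tool_rot"],k=[im["fx"],im["fy"],im["cx"],im["cy"]])
cv2.imwrite("pics/w2.png",cv2.convertScaleAbs(cv2.resize(im["color"],(800,600)),alpha=1.8))
for s in(-.05,.05):print((1.5625*wproj(np.array([.532,.214,.074])+s*np.array([.4,.917,0]),"w2.npz")))
E
```

```text
11.325 [0.52668757 0.20856176 0.20541278] [ 0.25 -0.07  1.77 -0.    1.44 -2.49]
(array([-0.142, -0.054, -0.092]), array([ 0.024, -0.02 ,  0.035]))
[387.03125 217.65625]
[386.71875 371.25   ]
```

View pics/w2.png

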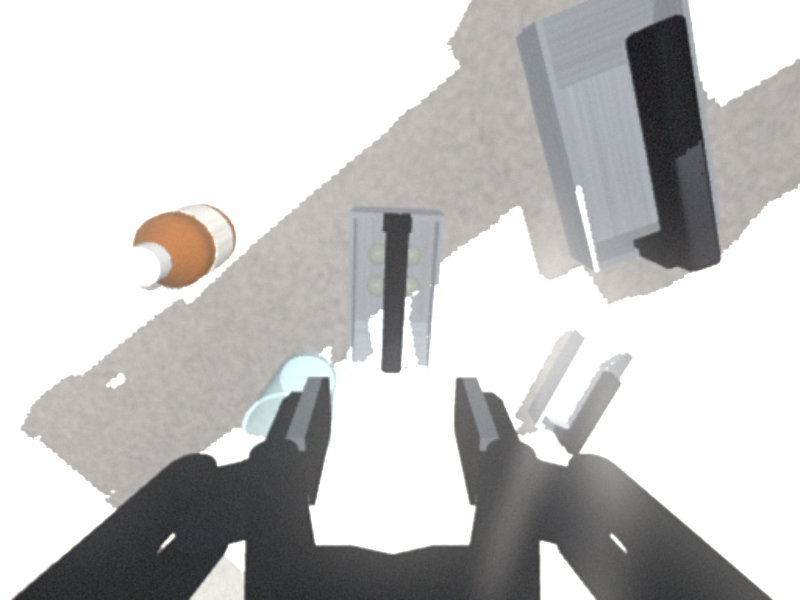

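The wrist view shows the medium scoop's handle from (397,213) to (391,372), with the four balls at the walled tail, (380–413, 255–287), and the open nose at the bottom. It sits 4 mm toward tool +y and is yawed about 2° from my estimate, so I'll correct that and descend.

play_rows:
  series:
    - [0.5, [-0.14, 0.03, 0], [0, 0, 0.31]]
    - [0.5, [0, 0, 0.8], [0, 0, 0]]
    - [0.5, [0, 0, 0.8], [0, 0, 0]]
    - [0.5, [0, 0, 0.8], [0, 0, 0]]
    - [0.5, [0, 0, 0.5], [0, 0, 0]]
    - [0.5, [0, 0, 0.3], [0, 0, 0]]
    - [0.5, [0, 0, 0], [0, 0, 0]]
    - [0.5, [0, 0, 0], [0, 0, 0]]

```text
t: 12.38
tool_pos: [0.5301, 0.2167, 0.0493]
tool_rot: [-1.666, 2.662, -0.001]
contact_force: [0.0, 0.7, -0.2]
opening: 0.0429
grip_force: 0.0
```

play_rows:
  series:
    - [0, [0, 0, 0], [0, 0, 0]]
    - [0, [0, 0, 0], [0, 0, 0]]
    - [0, [0, 0, 0], [0, 0, 0]]
    - [0, [0, 0, 0], [0, 0, 0]]
    - [0, [0, 0, 0], [0, 0, 0]]
  force: 90

```text
t: 13.0
tool_pos: [0.5302, 0.2169, 0.0495]
tool_rot: [-1.666, 2.661, -0.001]
contact_force: [-1.4, 0.9, 5.9]
opening: 0.0124
grip_force: 88.0
```

play_rows:
  series:
    - [0, [0, 0, -0.2], [0, 0, 0]]
    - [0, [0, 0, -0.5], [0, 0, 0]]
    - [0, [0, 0, -0.7], [0, 0, 0]]
    - [0, [0, 0, -0.7], [0, 0, 0]]
    - [0, [0, 0, -0.7], [0, 0, 0]]
    - [0, [0, 0, -0.7], [0, 0, 0]]
    - [0, [0, 0, -0.5], [0, 0, 0]]
    - [0, [0, 0, -0.2], [0, 0, 0]]

```text
t: 14.0
tool_pos: [0.5297, 0.2166, 0.2598]
tool_rot: [-1.666, 2.661, -0.001]
contact_force: [0.6, -0.6, -1.6]
opening: 0.012
grip_force: 87.9
```

play_rows:
  series:
    - [0, [0, 0, 0], [0, 0, 0.3]]
    - [0, [0, 0, 0], [0, 0, 0.6]]
    - [0, [0, 0, 0], [0, 0, 0.9]]
    - [0, [0, 0, 0], [0, 0, 0.9]]
    - [0, [0, 0, 0], [0, 0, 0.9]]
    - [0, [0, 0, 0], [0, 0, 0.9]]
    - [0, [0, 0, 0], [0, 0, 0.9]]
    - [0, [0, 0, 0], [0, 0, 0.9]]

```text
t: 15.0
tool_pos: [0.5285, 0.2163, 0.2563]
tool_rot: [0.368, -3.117, 0.001]
contact_force: [-0.2, -0.4, -2.5]
opening: 0.0122
grip_force: 87.9
```

play_rows:
  series:
    - [0, [0, 0, 0], [0, 0, 0.9]]
    - [0, [0, 0, 0], [0, 0, 0.9]]
    - [0, [0, 0, 0], [0, 0, 0.9]]
    - [0, [0, 0, 0], [0, 0, 0.9]]
    - [0, [0, 0, 0], [0, 0, 0.9]]
    - [0, [0, 0, 0], [0, 0, 0.9]]
    - [0, [0, 0, 0], [0, 0, 0.9]]
    - [0, [0, 0, 0], [0, 0, 0.9]]

```text
t: 16.0
tool_pos: [0.5285, 0.2163, 0.2564]
tool_rot: [-1.179, -2.909, 0.003]
contact_force: [0.2, 0.5, -2.8]
opening: 0.0122
grip_force: 87.9
```

play_rows:
  series:
    - [0, [0, 0, 0], [0, 0, 0.9]]
    - [0, [0, 0, 0], [0, 0, 0.9]]
    - [0, [0, 0, 0], [0, 0, 0.9]]
    - [0, [0, 0, 0], [0, 0, 0.9]]
    - [0, [0, 0, 0], [0, 0, 0.9]]
    - [0, [0, 0, 0], [0, 0, 0.9]]
    - [0, [0, 0, 0], [0, 0, 0.5]]
    - [0, [0, 0, 0], [0, 0, 0.2]]

```text
t: 17.0
tool_pos: [0.5287, 0.2164, 0.2567]
tool_rot: [-2.273, -2.167, 0.004]
contact_force: [-0.3, 0.4, -2.5]
opening: 0.0122
grip_force: 87.9
```

```bash
python3 - <<'E'
from h import *
import cv2
o=ctrl.get_obs();print(o["t"],o["tool_pos"],o["q"].round(2),o["opening"],o["contact_force"])
g=F+.117*N-.001*T_;print(delta([g[0],g[1],.26],down(yaw)))
# bin check: predicted pull / panel corners for open angle
for q in(.55,.6,.65):print(q,[proj("side",bin(q,x,y,z)).round(1) for x,y,z in((-.019,0,0),(.026,-.076,.025),(.026,.076,.025))],[proj("top",bin(q,.026,y,.025)).round(1) for y in(-.076,.076)])
i=cv2.imread("pics/s2.png")[90:180,150:260];j=imaging.get_image("top")["color"];k=imaging.get_image("side")["color"]
f=lambda a:cv2.convertScaleAbs(cv2.resize(a,(400,300)),alpha=1.3)
cv2.imwrite("pics/m3.png",np.vstack([np.hstack([f(i),f(j[80:200,300:440])]),np.hstack([f(j),f(k)])]))
E
```

```text
17.0 [0.52865199 0.21636239 0.25668208] [ 0.26 -0.09  1.71 -0.    1.52  0.31] 0.01221141204078799 [-0.3256599   0.44363156 -2.49009131]
(array([-6.119,  3.406, -0.07 ]), array([-0.017,  0.009,  2.095]))
0.55 [array([182.6, 156.7]), array([212.9, 143.2]), array([159.3, 130.9])] [array([317.1, 149.1]), array([336.3,  96.5])]
0.6 [array([182.1, 159.5]), array([211.8, 146.1]), array([158.3, 133.7])] [array([314.5, 148.7]), array([333.7,  96.3])]
0.65 [array([181.6, 162.2]), array([210.9, 149.1]), array([157.3, 136.6])] [array([312. , 148.3]), array([331.2,  96.1])]
```

View pics/m3.png

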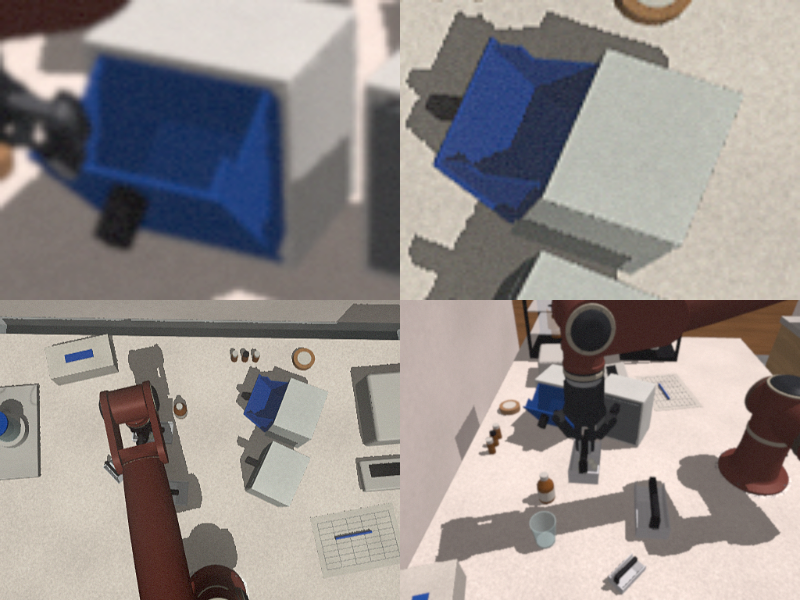

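The top crop puts the open panel's corners at (331.5,95) and (312,146), which matches the 0.65 rad prediction. The scoop is held level. Next I finish the turn, carry it over and check.

play_rows:
  series:
    - [0, [0, 0, 0], [0, 0, 0.7]]
    - [0, [0, 0, 0], [0, 0, 0.8]]
    - [0, [0, 0, 0], [0, 0, 0.6]]
    - [0, [-0.15, 0.15, 0], [0, 0, 0]]
    - [0, [-0.3, 0.31, 0], [0, 0, 0]]
    - [0, [-0.45, 0.46, 0], [0, 0, 0]]
    - [0, [-0.45, 0.46, 0], [0, 0, 0]]
    - [0, [-0.45, 0.46, 0], [0, 0, 0]]

```text
t: 18.1
tool_pos: [0.5869, 0.0985, 0.2582]
tool_rot: [2.565, 1.813, -0.0]
contact_force: [0.4, 1.2, -2.6]
opening: 0.0122
grip_force: 87.9
```

play_rows:
  series:
    - [0, [-0.45, 0.46, 0], [0, 0, 0]]
    - [0, [-0.45, 0.46, 0], [0, 0, 0]]
    - [0, [-0.45, 0.46, 0], [0, 0, 0]]
    - [0, [-0.45, 0.46, 0], [0, 0, 0]]
    - [0, [-0.45, 0.46, 0], [0, 0, 0]]
    - [0, [-0.45, 0.46, 0], [0, 0, 0]]
    - [0, [-0.25, 0.26, 0], [0, 0, 0]]
    - [0, [-0.13, 0.13, 0], [0, 0, 0]]

```text
t: 19.1
tool_pos: [0.6832, -0.0982, 0.2579]
tool_rot: [-2.566, -1.812, 0.001]
contact_force: [0.0, -0.4, -2.6]
opening: 0.0122
grip_force: 88.0
```

```bash
python3 - <<'E'
from h import *
import cv2
o=ctrl.get_obs();print(o["t"],o["tool_pos"],o["q"].round(2))
g=F+.117*N-.001*T_;print(delta([g[0],g[1],.2035],down(yaw)))
im=imaging.get_image("wrist");np.savez("w3.npz",H=im["hand_eye"],p=o["tool_pos"],r=o["tool_rot"],k=[im["fx"],im["fy"],im["cx"],im["cy"]])
f=lambda a:cv2.convertScaleAbs(cv2.resize(a,(400,300)),alpha=1.4)
j=imaging.get_image("top")["color"];k=imaging.get_image("side")["color"]
cv2.imwrite("pics/m4.png",np.vstack([np.hstack([f(im["color"]),f(j[80:200,270:410])]),np.hstack([f(j),f(k[60:210,80:280])])]))
E
```

```text
19.1 [ 0.68321156 -0.09818467  0.25792758] [-0.25  0.19  1.42  0.    1.53  0.09]
(array([0.021, 0.012, 1.089]), array([-0.005, -0.   , -0.006]))
```

View pics/m4.png

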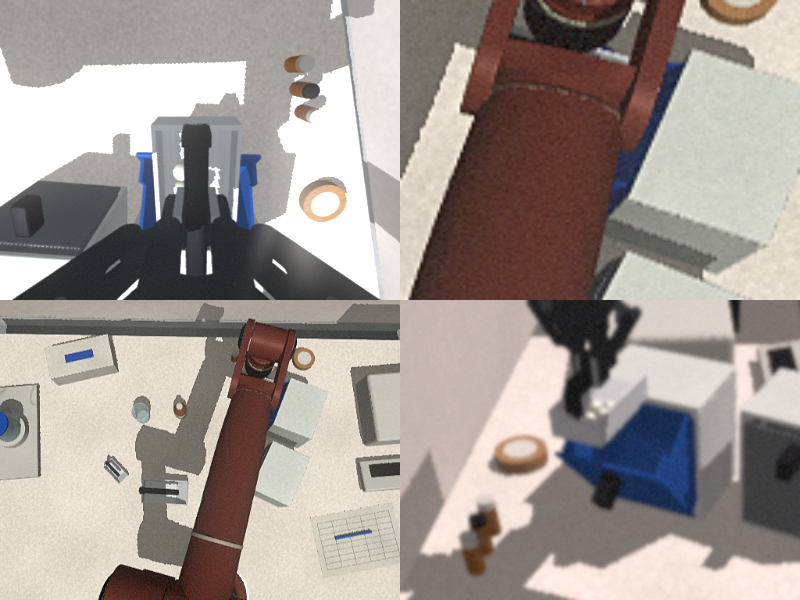

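The scoop sits level and centred over the bin, with the balls still inside: in the wrist view the scoop spans u 152–240 and the bin 138–258. I'll lower it and tip about the lip.

play_rows:
  series:
    - [0, [0.02, 0, 0.2], [0, 0, 0]]
    - [0, [0, 0, 0.35], [0, 0, 0]]
    - [0, [0, 0, 0.35], [0, 0, 0]]
    - [0, [0, 0, 0.17], [0, 0, 0]]
    - [0, [0, 0, 0], [0, 0, 0]]
    - [0, [-0.05, 0, -0.09], [0, 0.5, 0]]
    - [0, [-0.05, 0, -0.09], [0, 0.5, 0]]
    - [0, [-0.05, 0, -0.09], [0, 0.5, 0]]

```text
t: 20.25
tool_pos: [0.6812, -0.104, 0.2193]
tool_rot: [-2.458, -1.738, -0.263]
contact_force: [0.5, 0.1, -1.8]
opening: 0.0125
grip_force: 88.0
```

play_rows:
  series:
    - [0, [-0.05, 0, -0.09], [0, 0.5, 0]]
    - [0, [-0.05, 0, -0.09], [0, 0.5, 0]]
    - [0, [-0.05, 0, -0.09], [0, 0.5, 0]]
    - [0, [-0.05, 0, -0.09], [0, 0.5, 0]]
    - [0, [-0.05, 0, -0.09], [0, 0.5, 0]]
    - [0, [-0.05, 0, -0.09], [0, 0.5, 0]]
    - [0, [-0.05, 0, -0.09], [0, 0.5, 0]]
    - [0, [-0.05, 0, -0.09], [0, 0.5, 0]]

```text
t: 21.25
tool_pos: [0.6699, -0.136, 0.2424]
tool_rot: [-2.098, -1.485, -0.851]
contact_force: [1.4, -0.4, -1.9]
opening: 0.0123
grip_force: 88.1
```

play_rows:
  series:
    - [0, [-0.05, 0, -0.09], [0, 0.5, 0]]
    - [0, [-0.05, 0, -0.09], [0, 0.5, 0]]
    - [0, [-0.05, 0, -0.09], [0, 0.5, 0]]
    - [0, [0, 0, 0], [0, 0, 0]]
    - [0, [0, 0, 0], [0, 0, 0]]
    - [0, [0, 0, 0], [0, 0, 0]]
    - [0, [0, 0, 0], [0, 0, 0]]
    - [0, [0, 0, 0], [0, 0, 0]]

```text
t: 22.25
tool_pos: [0.6646, -0.149, 0.2447]
tool_rot: [-1.942, -1.373, -1.033]
contact_force: [-0.1, -0.5, -0.2]
opening: 0.0124
grip_force: 88.2
```

```bash
python3 - <<'E'
from h import *
import cv2
o=ctrl.get_obs();print(o["t"],o["tool_pos"],o["q"].round(2),delta(o["tool_pos"],down(yaw))[1]*8,o["contact_force"])
im=imaging.get_image("wrist")["color"]
f=lambda a:cv2.convertScaleAbs(cv2.resize(a,(400,300)),alpha=1.5)
k=imaging.get_image("side")["color"]
cv2.imwrite("pics/m5.png",np.hstack([f(im),f(k[60:210,80:280])]))
E
```

```text
22.25 [ 0.6645841  -0.1490194   0.24469188] [-0.67  0.29  1.53  0.91  1.69 -0.39] [ 8.0000e-03 -5.5984e+01  3.2000e-02] [-0.09040616 -0.48815918 -0.16163734]
```

View pics/m5.png

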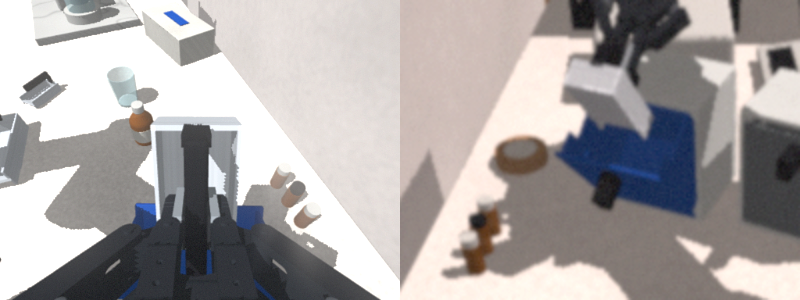

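The scoop is tipped 56° over the bin and its visible floor looks empty. I have used all ten picture views, so from here I check with image code. First a small shake at 60°, then level, back off and verify.

play_rows:
  series:
    - [0, [-0.05, 0, -0.09], [0, 0.5, 0]]
    - [0, [0, 0.15, 0], [0, 0, 0]]
    - [0, [0, -0.3, 0], [0, 0, 0]]
    - [0, [0, 0.3, 0], [0, 0, 0]]
    - [0, [0, -0.15, 0], [0, 0, 0]]
    - [0, [0, 0, 0], [0, 0, 0]]
    - [0, [0, 0, 0], [0, 0, 0]]

```text
t: 23.22
tool_pos: [0.6626, -0.154, 0.245]
tool_rot: [-1.888, -1.335, -1.09]
contact_force: [0.2, 0.7, -1.9]
opening: 0.0125
grip_force: 88.5
```

play_rows:
  series:
    - [0, [0.08, 0, 0.1], [0, -1, 0]]
    - [0, [0.08, 0, 0.1], [0, -1, 0]]
    - [0, [0.08, 0, 0.1], [0, -1, 0]]
    - [0, [0.08, 0, 0.1], [0, -1, 0]]
    - [0, [0.08, 0, 0.1], [0, -1, 0]]
    - [0, [0.08, 0, 0.1], [0, -1, 0]]
    - [0, [0.08, 0, 0.1], [0, -1, 0]]
    - [0, [0.04, 0, 0], [0, -0.5, 0]]

```text
t: 24.22
tool_pos: [0.6774, -0.1113, 0.2338]
tool_rot: [2.564, 1.815, -0.002]
contact_force: [-0.0, -0.4, -1.0]
opening: 0.0122
grip_force: 88.4
```

```bash
python3 - <<'E'
from h import *
o=ctrl.get_obs();print(o["t"],o["tool_pos"],delta(o["tool_pos"],down(yaw)),o["contact_force"])
E
```

```text
24.225 [ 0.67738377 -0.111321    0.23376589] (array([0., 0., 0.]), array([-0.002,  0.01 ,  0.012])) [-0.03398909 -0.36494142 -1.04777706]
```

play_rows:
  series:
    - [0, [0.3, -0.3, -0.3], [0, 0, 0]]
    - [0, [0.6, -0.6, 0], [0, 0, 0]]
    - [0, [0.6, -0.6, 0], [0, 0, 0]]
    - [0, [0.6, -0.6, 0], [0, 0, 0]]
    - [0, [0.6, -0.6, 0], [0, 0, 0]]
    - [0, [0.6, -0.6, 0], [0, 0, 0]]
    - [0, [0.6, -0.6, 0], [0, 0, 0]]
    - [0, [0.6, -0.6, 0], [0, 0, 0]]

```text
t: 25.22
tool_pos: [0.539, 0.1756, 0.25]
tool_rot: [-2.565, -1.811, -0.003]
contact_force: [0.4, 0.1, -2.4]
opening: 0.0121
grip_force: 88.4
```

```bash
python3 - <<'E'
from h import *
import cv2
o=ctrl.get_obs();print(o["t"],o["tool_pos"],o["contact_force"],delta([.53,.2168,.0495],down(np.radians(154.3))))
q=.65
for n in("top","side"):
    im=imaging.get_image(n)["color"];cv2.imwrite(f"pics/{n}6.png",im)
    # region: open mouth and floor of hopper
    pts=[proj(n,bin(q,x,y,z)) for x in(.034,.13) for y in(-.066,.066) for z in(-.005,)]
    hull=cv2.convexHull(np.array(pts,np.float32)).astype(np.int32);m=np.zeros(im.shape[:2],np.uint8);cv2.fillPoly(m,[hull],255)
    hsv=cv2.cvtColor(im,cv2.COLOR_BGR2HSV);b=((hsv[...,1]<90)&(m>0)).astype(np.uint8)
    k,l,s,c=cv2.connectedComponentsWithStats(b);print(n,hull.reshape(-1,2).tolist(),[(s[i].tolist(),c[i].round(1).tolist(),im[l==i].mean(0).round().tolist()) for i in range(1,k)])
E
```

```text
25.225 [0.53899132 0.17559552 0.2499658 ] [ 0.3971726  0.1113394 -2.4127674] (array([ 0.706, -0.445,  4.011]), array([ 2.700e-02, -1.000e-03, -2.173e+01]))
top [[369, 107], [352, 154], [321, 149], [337, 104]] [([351, 107, 19, 48, 75], [359.4, 132.6], [107.0, 111.0, 109.0]), ([362, 108, 4, 3, 7], [363.9, 108.9], [52.0, 39.0, 37.0]), ([360, 110, 1, 1, 1], [360.0, 110.0], [38.0, 30.0, 27.0]), ([358, 111, 6, 10, 17], [360.5, 115.8], [54.0, 40.0, 37.0]), ([352, 113, 2, 2, 2], [352.5, 113.5], [49.0, 34.0, 34.0]), ([355, 112, 1, 1, 1], [355.0, 112.0], [46.0, 36.0, 32.0]), ([357, 112, 1, 1, 1], [357.0, 112.0], [54.0, 44.0, 38.0]), ([358, 113, 2, 2, 3], [358.7, 113.7], [53.0, 38.0, 35.0]), ([364, 112, 1, 1, 1], [364.0, 112.0], [60.0, 45.0, 40.0]), ([350, 114, 1, 2, 2], [350.0, 114.5], [52.0, 40.0, 36.0]), ([354, 114, 3, 2, 3], [355.0, 114.3], [51.0, 36.0, 35.0]), ([346, 117, 2, 2, 2], [346.5, 117.5], [49.0, 37.0, 35.0]), ([352, 117, 6, 3, 7], [354.1, 118.0], [53.0, 38.0, 37.0]), ([346, 120, 1, 1, 1], [346.0, 120.0], [51.0, 37.0, 37.0]), ([356, 120, 1, 1, 1], [356.0, 120.0], [53.0, 40.0, 35.0]
[... 1493 characters left out ...]
1, 1, 1], [339.0, 147.0], [57.0, 38.0, 37.0]), ([329, 148, 1, 1, 1], [329.0, 148.0], [53.0, 39.0, 37.0]), ([334, 149, 2, 1, 2], [334.5, 149.0], [53.0, 36.0, 36.0]), ([341, 149, 1, 2, 2], [341.0, 149.5], [57.0, 40.0, 38.0]), ([338, 150, 1, 1, 1], [338.0, 150.0], [54.0, 38.0, 37.0]), ([344, 150, 5, 3, 14], [345.9, 151.1], [68.0, 65.0, 62.0])]
side [[223, 115], [211, 149], [166, 138], [178, 105]] [([178, 105, 46, 45, 616], [208.1, 128.9], [32.0, 30.0, 29.0]), ([174, 115, 1, 1, 1], [174.0, 115.0], [115.0, 84.0, 78.0]), ([173, 118, 1, 1, 1], [173.0, 118.0], [115.0, 84.0, 78.0]), ([171, 123, 1, 1, 1], [171.0, 123.0], [114.0, 84.0, 80.0]), ([170, 126, 1, 1, 1], [170.0, 126.0], [114.0, 85.0, 79.0])]
```

```bash
python3 - <<'E'
from h import *
import cv2
im=cv2.imread("pics/top6.png").astype(int)
s=im[126:160,336:364];print("\n".join("".join("%3d"%(p[2]) if p[2]-p[0]>-8 else "  ." for p in r) for r in s))
for u,v in((351,136),(350,144),(346,152)):
    # ball resting with z_pull = -.127 : solve x,y in pull frame
    from scipy.optimize import fsolve
    print((u,v),fsolve(lambda w:proj("top",bin(.65,w[0],w[1],-.127))-[u,v],[.08,0]).round(3))
E
```

```text
.  .  .  .  .  .  .  .  .  .  .  .  .  .  .  .  .  .  .  .  .  .  .  .  .  .125147
  .  .  .  .  .  .  .  .  .  .  .  .  .  .  .  .  .  .  .  .  .  .  .  .  .  .152143
  .  .  .  .  .  .  .  .  .  .  .  .  .  .  .  .  .  .  .  .  .  .  .  .  .104152138
  .  .  .  .  .  .  .  .  .  .  .  .  .  .  .  .  .  .  .  .  .  .  .  .  .147145140
  .  .  .  .  .  .  .  .  .  .  .  .  .  .  .  .  .  .  .  .  .  .  .  . 65161141139
  .  .  .  .  .  .  .  .  .  .  .  .  .  .  .  .  .  .  .  .  .  .  .  .119155139138
  .  .  .  .  .  .  .  .  .  .  .  .  .  .  .  .  .  .  .  .  .  .  .  .152148143137
  .  .  .  .  .  .  .  .  .  .  .  .  .  .  . 58 60 69 72  .  .  .  . 90153141137142
  .  .  .  .  .  .  .  .  .  .  .  .  .  .  . 77 76 83 82 65  .  .  .136149140140135
  .  .  .  .  .  .  .  .  .  .  .  .  .  .  . 79 74 88 78 84  .  .  .154145140138136
  .  .  .  .  .  .  .  .  .  .  .  .  .  .  . 78 73 76 80 68  .  .108151136140142133
  .  .  .  .  .  .  .  .  .  .  .  .  .  .  . 68 70 73 67  .  .  .149147139141140139
  .  .  .  .  .  .  .  .  .  .  .  .  .  . 57 66 73  .  .  .  . 671551451361381381
[... 1164 characters left out ...]
2142136138142146141139142146
  .  .  .  .  .  .  .  .  .  .  .  .  .  .  .  .154147137140140140138137140136147142
  .  .  .  .  .  .  .  .  .  .  .  .  .  .  . 91154147141138140140137141140142141141
  .  .  .  .  .  .  .  .  .  .  .  .  .  .  .136147143139140138135141140141139138138
  .  .  .  .  .  .  .  .  .  .  .  .  .  .  .156147137134143133139139142141139140140
  .  .  .  .  .  .  .  .  .  .  .  .  .  .109154142143137141138140142140141139144144
  .  .  .  .  .  .  .  .  .  .  .  .  . 44160154144142135139138136144140142143142142
  .  .  .  .  .  .  .  .  .  .  .  . 45 90142134145155140139148143140142142139142143
(351, 136) [0.028 0.029]
(350, 144) [0.034 0.005]
(346, 152) [ 0.031 -0.02 ]
```

The four ball blobs lie in the hopper at about (353,135), (351,140), (349,146) and (346,151). Now I set the scoop down where it stood.

play_rows:
  series:
    - [0, [0.35, -0.22, 0], [0, 0, 0]]
    - [0, [0.35, -0.22, 0.4], [0, 0, 0]]
    - [0, [0, 0, 0.8], [0, 0, 0]]
    - [0, [0, 0, 0.8], [0, 0, 0]]
    - [0, [0, 0, 0.8], [0, 0, 0]]
    - [0, [0, 0, 0.6], [0, 0, 0]]
    - [0, [0, 0, 0.3], [0, 0, 0]]
    - [0, [0, 0, 0], [0, 0, 0]]

```text
t: 26.32
tool_pos: [0.5301, 0.2144, 0.0619]
tool_rot: [-2.565, -1.812, 0.005]
contact_force: [-0.3, -0.5, -0.6]
opening: 0.0127
grip_force: 88.3
```

play_rows:
  series:
    - [0, [0, 0, 0.1], [0, 0, 0]]
    - [0, [0, 0, 0.08], [0, 0, 0]]
    - [0, [0, 0, 0.04], [0, 0, 0]]
    - [0, [0, 0, 0.02], [0, 0, 0]]
    - [0, [0, 0, 0], [0, 0, 0]]

```text
t: 26.95
tool_pos: [0.5313, 0.2145, 0.0517]
tool_rot: [2.566, 1.813, 0.0]
contact_force: [-0.8, 0.1, -0.9]
opening: 0.0124
grip_force: 88.3
```

play_rows:
  series:
    - [0, [0, 0, 0.04], [0, 0, 0]]
    - [0, [0, 0, 0], [0, 0, 0]]
    - [0, [0, 0, 0], [0, 0, 0]]

```text
t: 27.32
tool_pos: [0.5314, 0.2145, 0.0498]
tool_rot: [2.565, 1.813, 0.0]
contact_force: [0.1, 0.1, -1.0]
opening: 0.0124
grip_force: 88.6
```

play_rows:
  series:
    - [0.45, [0, 0, 0], [0, 0, 0]]
    - [0.45, [0, 0, 0], [0, 0, 0]]
    - [0.45, [0, 0, 0], [0, 0, 0]]
    - [0.45, [0, 0, -0.3], [0, 0, 0]]
    - [0.45, [0, 0, -0.7], [0, 0, 0]]
    - [0.45, [0, 0, -0.9], [0, 0, 0]]
    - [0.45, [0, 0, -0.9], [0, 0, 0]]
    - [0.45, [0, 0, -0.5], [0, 0, 0]]

```text
t: 28.32
tool_pos: [0.5325, 0.2148, 0.2194]
tool_rot: [2.564, 1.812, 0.008]
contact_force: [0.6, -0.2, -0.8]
opening: 0.0387
grip_force: 0.0
```

play_rows:
  series:
    - [0.45, [0, 0, 0], [0, 0, 0]]
    - [0.45, [0, 0, 0], [0, 0, 0]]
    - [0.45, [0, 0, 0], [0, 0, 0]]
    - [0.45, [0, 0, 0], [0, 0, 0]]

```text
t: 28.82
tool_pos: [0.5306, 0.2143, 0.213]
tool_rot: [-2.565, -1.813, 0.004]
contact_force: [-0.4, -0.5, 1.4]
opening: 0.0384
grip_force: 0.0
```

```bash
python3 - <<'E'
from h import *
import cv2
o=ctrl.get_obs();print(o["t"],o["tool_pos"],o["contact_force"])
# scoop in side view: dark handle blob near its expected place; bin unchanged in top view
k=imaging.get_image("side")["color"];t=imaging.get_image("top")["color"];t6=cv2.imread("pics/top6.png")
print("bin diff",cv2.absdiff(t,t6)[90:165,305:375].mean())
c=np.array([.5314,.2145,0]);print("pred handle ends",[proj("side",c+s*N+.074*Z).round(1) for s in(-.05,.05)])
m=(k.max(2)<45).astype(np.uint8);n,l,s,ce=cv2.connectedComponentsWithStats(m[235:310,200:270]);print([(s[i]+[200,235,0,0,0]).tolist() for i in range(1,n) if s[i,4]>40])
E
```

```text
28.825 [0.53058119 0.21427853 0.21299517] [-0.41730448 -0.51747322  1.37743881]
bin diff 3.5
pred handle ends [array([245.4, 244.2]), array([226.5, 281.2])]
[[224, 246, 23, 48, 383]]
```

```bash
python3 -c "
from station import ctrl
print(ctrl.finish_job())"
```

```text
the job is handed in; nothing more can be done
None
```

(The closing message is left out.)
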